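# Cap the underglaze jar and lift the jar carrier level

## Robot

A 7-joint arm with a two-finger parallel gripper is mounted at the origin on the work surface. World frame = base frame: x ahead of the robot, y to its left, z up, the work surface at z = 0. Lengths are in m, angles in rad, forces in N, time in s.
With the tool pointing down it reaches from about 0.4 to 0.75 m from the base axis. Payload 19.5 kg.
Tool frame: the origin (TCP) lies between the finger pads; the fingertips stand 11 mm ahead of it and the grasp point (between the pads) lies 8 mm behind it; z points along the fingers, y is the line along which they close (so a half turn about z gives the same grasp; the last joint's range is limited). The gripper opens to 85 mm and grips with 20 to 120 N. Pads are 22 mm wide; open, the fingers measure 114 mm over their backs; the gripper's body (76 mm by 85 mm) begins 54 mm behind the grasp point. The pads swing forward as they close: fully open they stand 13 mm farther back than shut.
Start: joints at [1.276, 0.707, -0.028, 1.485, 0.022, 0.951, -0.075], TCP at [0.144, -0.557, 0.242] pointing down, gripper open.
Joint ranges: [-2.71, 2.71], [-0.32, 2.16], [-1.57, 1.52], [0, 2.45], [-1.46, 4.6], [0, 2.02], [-2.83, 2.83]. Speed limits (rad/s): [1.89, 1.89, 2.57, 2.57, 3.01, 3.01, 3.01].

## Interface

Orientations are given as a 3x3 rotation matrix whose columns are the frame's x, y, z axes.
In Python, from station import arm gives the robot as it stands. The module is installed in compiled form; this text tells all that it offers.
- The arm moves only by the tool servo_tool, never from a script. Its argument "motion" is a list that holds one entry, the list of rows, each a list of 6 numbers: the shift along the world's x, y, z in m, then the turn, a rotation vector about the world's x, y, z in degrees. A call has exactly 5 rows; each row is the pose to reach, as a shift and turn from the pose commanded when the call began; what a row does not reach only later rows make up. A row lasts 1/12 s, in which the tool goes at most 41.7 mm and 7.16 degrees, less where a joint would pass 70% of its speed; a pose out of reach is approached as far as the arm can. A call with a gripper value outside its range is refused whole. "gripper" is the opening, from 0 (shut) to 1 (fully open), set as the call begins (left out, the last holds). The fingers move at their own pace and stop on an object; "grip_force" is the grip in N (left out, the last holds). Time passes only in rows, so rows that repeat a pose let the fingers close, or fill a call up. It gives the time, the measured TCP pose, the force, the opening and the grip force at its end, in the units of the state.
- arm.get_obs(): the state, without advancing time (a new reading comes with each control period).
- arm.camera(name): name is "scene" or "side" or "wrist"; returns the picture (420x560x3 uint8, red, green, blue); there is no depth.
- arm.camera_params(name): a dict with "intrinsics" (3x3 intrinsics, pixels), "eye" and "rotation" of the camera in the world. Camera axes: x right, y down, z forward; pixel columns grow to the right and rows downward; lengths in m; the calibration is good to about 2 mm. The wrist camera is an equidistant fisheye: a pixel r from the principal point sees the ray r / f radians off the axis. A picture is of the moment at which its call begins: read the wrist's pose just before it. camera_params takes no time and is no camera call; for the wrist camera it gives the pose at the moment of the call.
- arm.sign_off(): hands the job in; it is judged then, once.
The state is a dict: "time_s": time; "joint_pos": joint angles; "joint_velocities": joint speeds; "effort": joint torques, N m; "tool_pos": TCP position; "ee_rot": TCP orientation; "force": force on the tool from outside, world axes, zero at the start; "wrist_torque": the same for the moment, N m; "opening": finger opening in m; "grasp_force": force on a finger pad.
Only numpy, scipy, OpenCV 4.12 (cv2) and the standard library are available. Lean on these libraries where they do the work, as an engineer would, in place of code of your own. Each camera call takes 0.05 s, during which the arm holds its last target. There are 200 camera calls.

## Task

One jar in the wooden jar carrier, the one with the blue cap, has been left loose: with the carrier still standing on the bench, screw the blue cap fully tight (clockwise from above). Then take the carrier by its handle, lift it about 10 cm clear of the bench and hold it there level and still, all three jars in their places, and finish while holding it. Leave the other things on the bench alone.

Things in the scene. Friction and masses are not known exactly. Their poses are not given: they have to be found in the camera images.
- tote: wooden jar carrier, 184 mm long (x, along its handle) by 238 mm wide (y), loose, 0.4 kg empty, about 0.7 kg with its jars; origin at the centre of its underside, z up. Boards 42 mm tall all round; at each end (x = +-88 mm) a post 46 mm wide, 125 mm tall carries the handle. Square cut-outs at x = +-50, y = +-80 mm: three hold jars, one (-50, +80) is empty, so its weight lies a little towards +x and -y.
- tote_handle: the carrier's handle: a straight dark wooden bar, 14 mm thick (its y), 24 mm tall, 170 mm long along its x between the end posts; origin at the bar's centre, 112 mm above the carrier's underside; axes as the carrier's. The jars' caps stand 73 mm to the side of it and 12 mm lower than its bottom edge (cap tops 88 mm above the carrier's underside).
- cap (a joint): turn of the blue screw cap, rad: 0 = fully tight against its stop, grows anticlockwise (seen from above) as it is loosened, to 1.6. It turns stiffly (about 0.06 N m), stays where it is left and neither rises nor comes off. The white line on its top points to the white dot on the jar's shoulder corner when tight.
- cap_mid (a point): centre of the blue cap, on its axis, half-way up: a ribbed upright cylinder 46 mm across and 24 mm tall, 76 mm above the carrier's underside; the jar's 50 mm square shoulder lies 6 mm below the cap's lower rim. It turns with the cap.
- blue_jar_mid (a point): square plastic underglaze jar, body 50 x 50 mm and 50 mm tall, then a round neck and a blue round cap 46 mm across, its top 80 mm above the jar's underside; this point is the jar's centre, half-way up (40 mm above its underside); axes as the tote's. It stands loose in a square cut-out (54 mm) of the tote, on its 8 mm floor, so it cannot turn by more than about 0.1 rad. This is the jar whose cap is loose; the cap is its own listed part.
- green_jar_mid (a point): square plastic underglaze jar, body 50 x 50 mm and 50 mm tall, then a round neck and a green round cap 46 mm across, its top 80 mm above the jar's underside; this point is the jar's centre, half-way up (40 mm above its underside); axes as the tote's. It stands loose in a square cut-out (54 mm) of the tote, on its 8 mm floor, so it cannot turn by more than about 0.1 rad. Its cap is tight already and does not turn.
- red_jar_mid (a point): square plastic underglaze jar, body 50 x 50 mm and 50 mm tall, then a round neck and a red round cap 46 mm across, its top 80 mm above the jar's underside; this point is the jar's centre, half-way up (40 mm above its underside); axes as the tote's. It stands loose in a square cut-out (54 mm) of the tote, on its 8 mm floor, so it cannot turn by more than about 0.1 rad. Its cap is tight already and does not turn.
- bowl: dark clay bowl, 120 mm across, 55 mm tall, beyond the carrier's far end; origin under its centre. Leave alone.
- brush: brush 200 mm long lying along its x in front of the carrier's near end; origin under its middle. Leave alone.
- cup: brown leather-hard clay cup, 112 mm across its rim, 95 mm tall, on the right; origin under its centre. Leave alone.
- mug: terracotta mug, 80 mm across, 90 mm tall, handle to its +y, on the left; origin under its centre. Leave alone.
- pencil: dark green flat pencil, 180 mm long along its x, 9 mm thick, on the right; origin under its middle. Leave alone.
- bench: the grey bench top, its surface at z = 0.
Things that resemble listed ones, but are neither listed nor needed, are in the scene too. There is more than one size of the part that bears cap; the job needs the smaller. Of the things that look like the part that bears green_jar_mid, the smaller one is meant.

How it is judged:
On the way, in this order (a step that is already met when the one before it is completed fails the run):
1. the blue cap is screwed tight while the carrier stands on the bench (value of joint cap below 0.1 rad and height (world z) of tote below 0.02 m), for 0.2 s.
2. the carrier is lifted clear of the bench, level, by its handle (height (world z) of tote above 0.07 m and angle between tote's own z axis and vertical below 0.13 rad and contact force between tote_handle and the fingers above 2 N), for 0.5 s.
At the end, for the whole second after the job is handed in: The fingers hold the carrier by its handle; its underside is 70 to 200 mm above the bench, within 0.13 rad of level, still (20 mm/s, 0.1 rad/s) and resting on nothing; the blue cap is within 0.1 rad of tight; all three jars stand in their cut-outs (all of step 2 and height (world z) of tote below 0.2 m and value of joint cap below 0.1 rad and linear speed of tote below 0.02 m/s and angular speed of tote below 0.1 rad/s and contact force between tote and bench below 0.1 N and contact force between tote and bowl below 0.1 N and contact force between tote and cup below 0.1 N and contact force between tote and mug below 0.1 N and z of blue_jar_mid in the frame of tote between 0.036 and 0.06 m and horizontal distance between each of blue_jar_mid, green_jar_mid, red_jar_mid and tote below 0.12 m and z of green_jar_mid in the frame of tote between 0.036 and 0.06 m and z of red_jar_mid in the frame of tote between 0.036 and 0.06 m); the arm keeps its last pose, push and grip.
It fails at once if one of the other things on the bench (bowl, cup, mug, brush, pencil) is moved by more than 40 mm (distance of any of bowl, cup, mug, brush, pencil from where it was at the start of the episode above 0.04 m).
It fails at once if the carrier tips by more than 0.3 rad (angle between tote's own z axis and vertical above 0.3 rad).
It also fails if it takes over 48 s, if anything falls off the work surface, if the arm or the gripper's body presses on something with over 40 N, if the wrist force passes 120 N, or if a joint passes its speed limit or range.

## Working session

There is one attempt and no reset: what is moved stays moved. The work goes in short steps, Python scripts to look and compute and a tool call to move; the robot and the scene stay as the last step left them, time stands still between calls to the robot, and variables do not carry over. Pictures are saved under pics/ and viewed, at most 10 in all, crops included, and the job is handed in when it is done.

Besides the shell and the picture viewer there is one more tool, called after "Request:" as name(argument=value, ...) on one line, values as JSON. servo_tool: Moves the arm, as the interface text tells. Its arguments: {"type":"object","properties":{"motion":{"type":"array"},"gripper":{"type":"number"},"grip_force":{"type":"number"}},"required":["motion"]}

```bash
mkdir -p pics
python3 - <<'E'
from station import arm
import cv2,numpy as np
for n in ["scene","side"]:
    cv2.imwrite(f"pics/{n}0.png",cv2.cvtColor(arm.camera(n),cv2.COLOR_RGB2BGR))
    p=arm.camera_params(n);print(n,p)
o=arm.get_obs();print(o["time_s"],o["tool_pos"],o["ee_rot"],o["opening"])
E
```

```text
scene {'intrinsics': array([[380.43376314,   0.        , 282.80966746],
       [  0.        , 380.43376314, 211.39896919],
       [  0.        ,   0.        ,   1.        ]]), 'eye': array([ 1.13981961, -0.2044299 ,  1.09728807]), 'rotation': array([[ 0.3161505 ,  0.80286975, -0.50541965],
       [ 0.94863338, -0.26080059,  0.17910267],
       [ 0.01198237, -0.53608135, -0.84408128]])}
side {'intrinsics': array([[440.16822959,   0.        , 285.70525419],
       [  0.        , 440.16822959, 205.9823699 ],
       [  0.        ,   0.        ,   1.        ]]), 'eye': array([0.01247862, 1.1150372 , 0.93071647]), 'rotation': array([[-0.91211171, -0.22084022,  0.34537202],
       [-0.40968335,  0.52096326, -0.74883699],
       [-0.01455281, -0.82451615, -0.56565125]])}
0.1 [ 0.14379271 -0.55650117  0.24189215] [[ 9.68211384e-01  2.50133272e-01 -2.47426799e-04]
 [ 2.50133395e-01 -9.68210926e-01  9.42255612e-04]
 [-3.87185042e-06 -9.74192316e-04 -9.99999525e-01]] 0.08523112464859083
```

View pics/scene0.png

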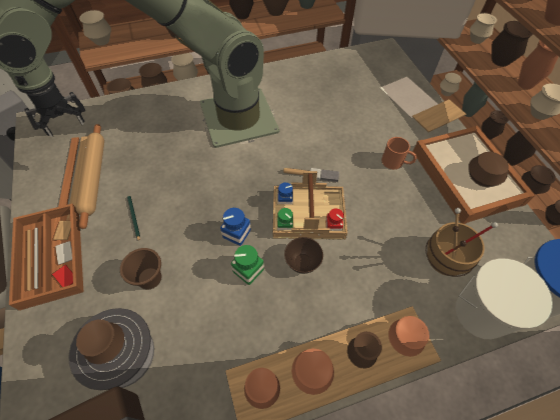

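View pics/side0.png

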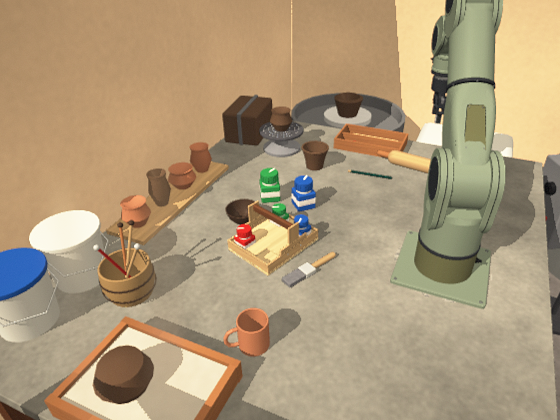

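Run:
```python
import cv2
a=cv2.imread("pics/scene0.png")[155:255,255:365];b=cv2.imread("pics/side0.png")[190:280,215:330]
cv2.imwrite("pics/c1.png",cv2.resize(a,None,fx=7,fy=6,interpolation=cv2.INTER_CUBIC)[:600,:770])
cv2.imwrite("pics/c2.png",cv2.resize(b,None,fx=6,fy=6,interpolation=cv2.INTER_CUBIC))
```

```text
(no output)
```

View pics/c1.png

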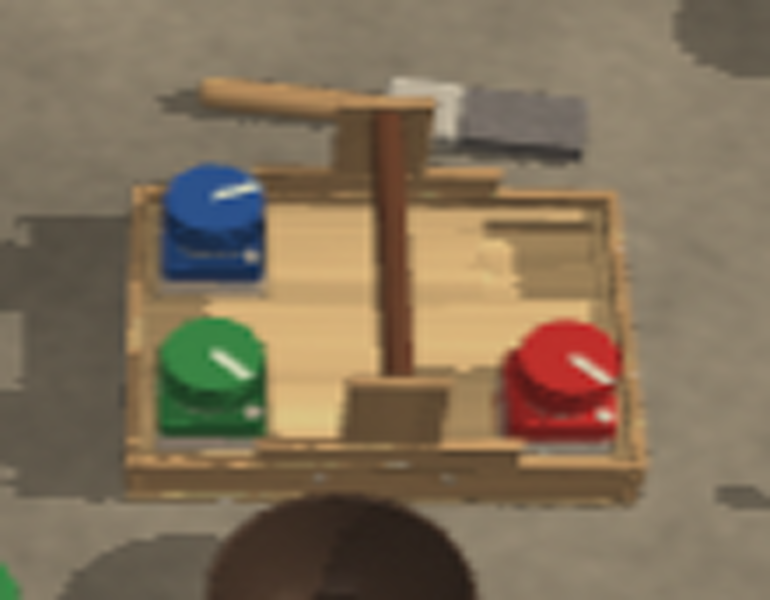

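View pics/c2.png

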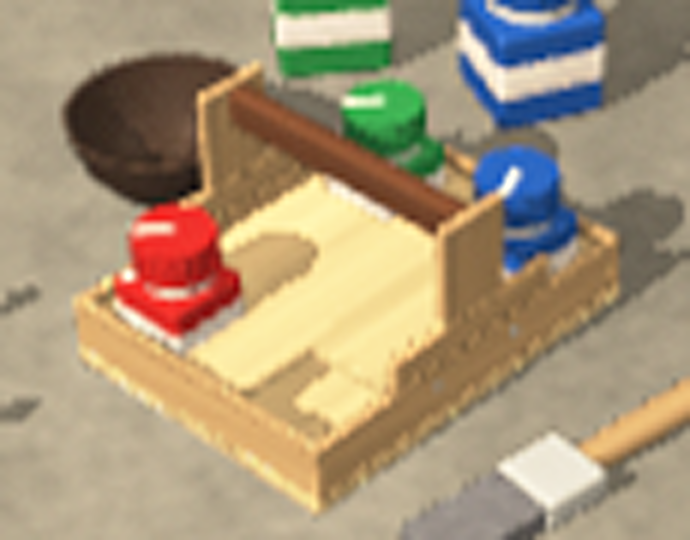

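```bash
cat > h.py <<'E'
import numpy as np
from station import arm
def ray(n,u,v,P=None):
    p=P or arm.camera_params(n);K=p["intrinsics"];x=(u-K[0,2])/K[0,0];y=(v-K[1,2])/K[1,1]
    if n=="wrist":
        t=np.hypot(x,y);d=np.array([np.sin(t)*x/max(t,1e-9),np.sin(t)*y/max(t,1e-9),np.cos(t)])
    else: d=np.array([x,y,1.])
    d=p["rotation"]@d;return p["eye"],d/np.linalg.norm(d)
def tri(rs):
    A=sum(np.eye(3)-np.outer(d,d) for e,d in rs);b=sum((np.eye(3)-np.outer(d,d))@e for e,d in rs)
    X=np.linalg.solve(A,b);return X,[np.linalg.norm((np.eye(3)-np.outer(d,d))@(X-e)) for e,d in rs]
def atz(r,z): e,d=r;return e+d*(z-e[2])/d[2]
E
python3 - <<'E'
from h import *
np.set_printoptions(precision=4,suppress=True)
c1=lambda u,v:(255+(u+.5)/7-.5,155+(v+.5)/6-.5)
c2=lambda u,v:(215+(u+.5)/6-.5,190+(v+.5)/6-.5)
for n,a,b in [("blue",(213,199),(517,172)),("green",(213,352),(385,105)),("red",(570,355),(173,230)),("h-",(387,112),(455,215)),("h+",(398,378),(240,95))]:
    X,r=tri([ray("scene",*c1(*a)),ray("side",*c2(*b))]);print(n,X,r, atz(ray("scene",*c1(*a)),.088 if n[0]!="h" else .124))
s=[atz(ray("scene",*c1(*q)),.088)[:2] for q in [(214,197),(258,187)]]
d=s[1]-s[0];print("line ang",np.degrees(np.arctan2(d[1],d[0])))
for q in[(320,95),(435,105),(140,0)]: print(atz(ray("scene",*c1(*q)),.125))
E
```

```text
blue [0.4521 0.0455 0.0892] [np.float64(0.0006091506995414852), np.float64(0.0006091506995415711)] [0.4507 0.0455 0.088 ]
green [0.5452 0.0144 0.0885] [np.float64(0.0008175271805165836), np.float64(0.0008175271805165285)] [0.5441 0.0141 0.088 ]
red [0.5976 0.1654 0.0905] [np.float64(0.0010722732424113901), np.float64(0.001072273242411498)] [0.5953 0.1657 0.088 ]
h- [0.4476 0.1333 0.1235] [np.float64(0.0029163110945405646), np.float64(0.002916311094540538)] [0.4452 0.1318 0.124 ]
h+ [0.6024 0.0782 0.1199] [np.float64(0.0002301252971205606), np.float64(0.0002301252971204763)] [0.6045 0.0769 0.124 ]
line ang 90.11585930952354
[0.4254 0.1059 0.125 ]
[0.4482 0.1543 0.125 ]
[0.3356 0.0468 0.125 ]
```

Request:
servo_tool(motion=[[[0.028, 0.026, 0.006, 0, 0, 4], [0.056, 0.052, 0.012, 0, 0, 8], [0.083, 0.077, 0.018, 0, 0, 11], [0.11, 0.103, 0.024, 0, 0, 15], [0.138, 0.128, 0.03, 0, 0, 19]]], gripper=1)

```text
time_s: 0.52
tool_pos: [0.2826, -0.4272, 0.2724]
ee_rot: [[0.832, 0.554, -0.0], [0.554, -0.832, 0.0], [-0.0, -0.001, -1.0]]
force: [-0.2, -0.1, 0.5]
opening: 0.0853
grasp_force: 0.0
```

Request:
servo_tool(motion=[[[0.028, 0.026, 0, 0, 0, 4], [0.056, 0.052, 0, 0, 0, 8], [0.083, 0.077, 0, 0, 0, 11], [0.11, 0.103, 0, 0, 0, 15], [0.138, 0.128, 0, 0, 0, 19]]])

```text
time_s: 0.93
tool_pos: [0.4208, -0.2991, 0.2722]
ee_rot: [[0.606, 0.795, -0.0], [0.795, -0.606, 0.0], [-0.0, -0.0, -1.0]]
force: [-0.7, 0.0, -0.2]
opening: 0.0855
grasp_force: 0.0
```

Request:
servo_tool(motion=[[[0.003, 0.034, 0, 0, 0, 4], [0.006, 0.068, 0, 0, 0, 8], [0.009, 0.102, 0, 0, 0, 11], [0.012, 0.136, 0, 0, 0, 15], [0.016, 0.17, 0, 0, 0, 19]]])

```text
time_s: 1.35
tool_pos: [0.4354, -0.1291, 0.2722]
ee_rot: [[0.315, 0.949, -0.0], [0.949, -0.315, 0.0], [-0.0, -0.0, -1.0]]
force: [1.7, 0.7, 0.0]
opening: 0.0852
grasp_force: 0.0
```

Request:
servo_tool(motion=[[[0.004, 0.036, 0, 0, 0, 5], [0.008, 0.073, 0, 0, 0, 9], [0.012, 0.11, 0, 0, 0, 13], [0.016, 0.145, 0, 0, 0, 18], [0.016, 0.173, 0, 0, 0, 18]]])

```text
time_s: 1.77
tool_pos: [0.4519, 0.045, 0.2722]
ee_rot: [[0.002, 1.0, -0.0], [1.0, -0.002, 0.001], [0.001, -0.0, -1.0]]
force: [0.7, 0.6, 0.6]
opening: 0.0854
grasp_force: 0.0
```

Run:
```python
from h import *
import cv2,pickle
np.set_printoptions(precision=4,suppress=True)
p=arm.camera_params("wrist");im=cv2.cvtColor(arm.camera("wrist"),cv2.COLOR_RGB2BGR)
pickle.dump(p,open("w1.pkl","wb"));cv2.imwrite("pics/w1.png",im);print(p)
o=arm.get_obs();print(o["time_s"],o["tool_pos"],o["ee_rot"],o["joint_pos"])
```

```text
{'intrinsics': array([[325.1923,   0.    , 284.9633],
       [  0.    , 325.1923, 212.4783],
       [  0.    ,   0.    ,   1.    ]]), 'eye': array([0.4532, 0.1295, 0.4048]), 'rotation': array([[ 1.    , -0.0018, -0.0006],
       [-0.0019, -0.9443, -0.3291],
       [-0.    ,  0.3291, -0.9443]])}
1.8167 [0.4516 0.0496 0.2723] [[ 0.0012  1.      0.0001]
 [ 1.     -0.0012  0.0032]
 [ 0.0032  0.0001 -1.    ]] [ 0.0447  0.5043 -0.3637  1.8458  0.2304  0.832  -0.4347]
```

View pics/w1.png

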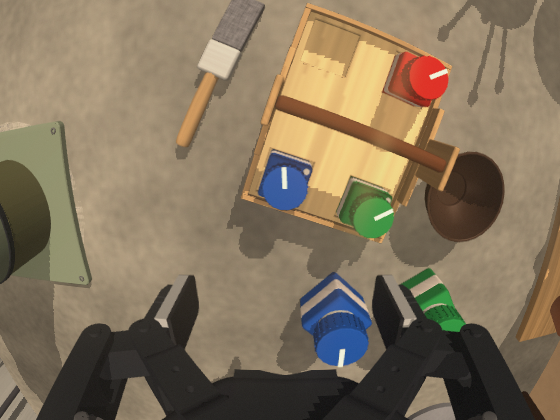

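Run:
```python
from h import *
import pickle
np.set_printoptions(precision=4,suppress=True)
p=pickle.load(open("w1.pkl","rb"))
for n,q,z in[("blue",(285,188),.088),("lineend",(284,168),.088),("green",(374,217),.088),("red",(428,78),.088),("h-",(280,102),.124),("h+",(447,163),.124),("dot",(307,172),.058)]:
    print(n,atz(ray("wrist",*q,p),z))
o=arm.get_obs();print(o["time_s"],o["tool_pos"],o["joint_velocities"],arm.camera_params("wrist")["eye"])
```

```text
blue [0.4531 0.0452 0.088 ]
lineend [0.4522 0.0658 0.088 ]
green [0.5477 0.0138 0.088 ]
red [0.598  0.1629 0.088 ]
h- [0.449  0.1307 0.124 ]
h+ [0.6073 0.0812 0.124 ]
dot [0.4771 0.0553 0.058 ]
1.8167 [0.4516 0.0496 0.2723] [ 0.0892 -0.0102  0.022   0.0116 -0.0058 -0.0071  0.0944] [0.4529 0.1338 0.4051]
```

Request:
servo_tool(motion=[[[0.001, 0.003, -0.025, 0, 0, 0], [0.001, 0.003, -0.05, 0, 0, 0], [0.001, 0.003, -0.075, 0, 0, 0], [0.001, 0.003, -0.1, 0, 0, 0], [0.001, 0.003, -0.12, 0, 0, 0]]])

```text
time_s: 2.23
tool_pos: [0.4523, 0.0452, 0.1506]
ee_rot: [[0.009, 1.0, -0.001], [1.0, -0.009, 0.0], [-0.0, -0.001, -1.0]]
force: [1.3, -0.1, 0.2]
opening: 0.0854
grasp_force: 0.0
```

Request:
servo_tool(motion=[[[0, 0, -0.02, 0, 0, 0], [0, 0, -0.04, 0, 0, 0], [0, 0, -0.06, 0, 0, 0], [0, 0, -0.078, 0, 0, 0], [0, 0, -0.078, 0, 0, 0]]])

```text
time_s: 2.65
tool_pos: [0.4517, 0.0453, 0.0718]
ee_rot: [[0.009, 1.0, -0.004], [1.0, -0.009, -0.001], [-0.001, -0.004, -1.0]]
force: [0.1, -0.2, 0.3]
opening: 0.0857
grasp_force: 0.0
```

Request:
servo_tool(motion=[[[0, 0, 0, 0, 0, 0], [0, 0, 0, 0, 0, 0], [0, 0, 0, 0, 0, 0], [0, 0, 0, 0, 0, 0], [0, 0, 0, 0, 0, 0]]], gripper=0.4, grip_force=30)

```text
time_s: 3.07
tool_pos: [0.4531, 0.0453, 0.0752]
ee_rot: [[0.009, 1.0, 0.001], [1.0, -0.009, 0.0], [0.0, 0.001, -1.0]]
force: [-1.8, 0.7, 9.7]
opening: 0.0448
grasp_force: 31.0
```

Request:
servo_tool(motion=[[[0, 0, 0, 0, 0, -5], [0, 0, 0, 0, 0, -10], [0, 0, 0, 0, 0, -15], [0, 0, 0, 0, 0, -20], [0, 0, 0, 0, 0, -25]]])

```text
time_s: 3.48
tool_pos: [0.4534, 0.0454, 0.0752]
ee_rot: [[0.435, 0.901, 0.002], [0.901, -0.435, 0.001], [0.001, 0.001, -1.0]]
force: [0.7, 0.3, 6.0]
opening: 0.0451
grasp_force: 30.7
```

Request:
servo_tool(motion=[[[0, 0, 0, 0, 0, -5], [0, 0, 0, 0, 0, -10], [0, 0, 0, 0, 0, -15], [0, 0, 0, 0, 0, -20], [0, 0, 0, 0, 0, -25]]])

```text
time_s: 3.9
tool_pos: [0.4533, 0.0453, 0.0752]
ee_rot: [[0.775, 0.632, 0.002], [0.632, -0.775, 0.001], [0.002, 0.001, -1.0]]
force: [-0.4, -1.4, 7.4]
opening: 0.0449
grasp_force: 30.6
```

Run:
```python
from h import *
o=arm.get_obs();print(o["tool_pos"],o["force"],o["wrist_torque"],o["joint_pos"],o["grasp_force"])
```

```text
[0.45333784 0.04526819 0.07516909] [-0.36508876 -1.35581153  7.37704298] [-0.50620589 -0.0546794   0.0838345 ] [-0.16649372  0.85068803 -0.00537659  2.07404925  0.01744027  0.21520333
 -1.07331157] 30.61614453792572
```

Request:
servo_tool(motion=[[[0, 0, 0, 0, 0, -3], [0, 0, 0, 0, 0, -6], [0, 0, 0, 0, 0, -9], [0, 0, 0, 0, 0, -12], [0, 0, 0, 0, 0, -15]]])

```text
time_s: 4.32
tool_pos: [0.4532, 0.0451, 0.0752]
ee_rot: [[0.911, 0.412, 0.001], [0.412, -0.911, 0.001], [0.001, 0.0, -1.0]]
force: [-0.6, -0.7, 6.3]
opening: 0.0452
grasp_force: 30.6
```

Run:
```python
from h import *
o=arm.get_obs();print(o["tool_pos"],o["force"],o["wrist_torque"],o["joint_pos"],o["grasp_force"])
```

```text
[0.45323855 0.04514742 0.07516796] [-0.61445442 -0.72722139  6.34664375] [-0.73086956  0.06678861  0.01334188] [-0.18588045  0.85203154  0.02965102  2.0747192  -0.10615854  0.21477415
 -1.20912191] 30.575929284095764
```

Request:
servo_tool(motion=[[[0, 0, 0, 0, 0, -2], [0, 0, 0, 0, 0, -4], [0, 0, 0, 0, 0, -6], [0, 0, 0, 0, 0, -8], [0, 0, 0, 0, 0, -8]]])

```text
time_s: 4.73
tool_pos: [0.4529, 0.0457, 0.0752]
ee_rot: [[0.959, 0.282, 0.001], [0.282, -0.959, 0.001], [0.001, -0.001, -1.0]]
force: [-2.2, 2.4, 8.7]
opening: 0.0451
grasp_force: 30.8
```

Run:
```python
from h import *
import cv2
o=arm.get_obs();print(o["tool_pos"],o["force"],o["wrist_torque"],o["ee_rot"][:2,0])
a=cv2.cvtColor(arm.camera("scene"),cv2.COLOR_RGB2BGR)[155:255,255:365];w=cv2.cvtColor(arm.camera("wrist"),cv2.COLOR_RGB2BGR)
s=cv2.cvtColor(arm.camera("side"),cv2.COLOR_RGB2BGR)[190:280,215:330]
cv2.imwrite("pics/m1.png",np.hstack([cv2.resize(a,(330,300),interpolation=2),cv2.resize(w[100:400,160:460],(300,300))]))
```

```text
[0.45286268 0.04572    0.07517111] [-2.17783805  2.35569296  8.70537608] [0.06506501 0.44852025 0.48063614] [0.95931111 0.28234967]
```

View pics/m1.png

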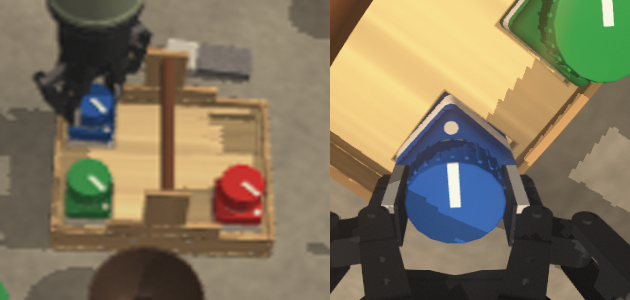

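Request:
servo_tool(motion=[[[0, 0, 0, 0, 0, 0], [0, 0, 0, 0, 0, 0], [0, 0, 0, 0, 0, 0], [0, 0, 0, 0, 0, 0], [0, 0, 0, 0, 0, 0]]], gripper=1)

```text
time_s: 5.3
tool_pos: [0.4529, 0.0452, 0.0743]
ee_rot: [[0.959, 0.283, 0.0], [0.283, -0.959, 0.0], [0.0, -0.0, -1.0]]
force: [0.4, -2.2, 0.5]
opening: 0.0854
grasp_force: 0.9
```

Request:
servo_tool(motion=[[[0, 0, 0.02, 0, 0, 0], [0, 0, 0.045, 0, 0, 0], [0, 0, 0.07, 0, 0, 0], [0, 0, 0.095, 0, 0, 0], [0, 0, 0.12, 0, 0, 0]]])

```text
time_s: 5.72
tool_pos: [0.4525, 0.0454, 0.1956]
ee_rot: [[0.959, 0.284, -0.0], [0.284, -0.959, 0.0], [-0.0, -0.0, -1.0]]
force: [-0.3, 0.2, 0.4]
opening: 0.0852
grasp_force: 0.0
```

Request:
servo_tool(motion=[[[0.02, 0.014, 0, 0, 0, -7], [0.04, 0.028, 0, 0, 0, -14], [0.06, 0.042, 0, 0, 0, -21], [0.08, 0.0575, 0, 0, 0, -28], [0.08, 0.0575, 0, 0, 0, -35]]])

```text
time_s: 6.13
tool_pos: [0.535, 0.1061, 0.1938]
ee_rot: [[0.947, -0.32, 0.001], [-0.32, -0.947, 0.002], [0.001, -0.002, -1.0]]
force: [-0.5, -0.4, -0.2]
opening: 0.0855
grasp_force: 0.0
```

Request:
servo_tool(motion=[[[0, 0, 0, 0, 0, 0], [0, 0, 0, 0, 0, 0], [0, 0, 0, 0, 0, 0], [0, 0, 0, 0, 0, 0], [0, 0, 0, 0, 0, 0]]])

```text
time_s: 6.55
tool_pos: [0.5327, 0.1024, 0.1945]
ee_rot: [[0.949, -0.316, 0.0], [-0.316, -0.949, 0.0], [0.0, -0.0, -1.0]]
force: [0.1, -0.6, -0.1]
opening: 0.0855
grasp_force: 0.0
```

Run:
```python
from h import *
import cv2,pickle
o=arm.get_obs();p=arm.camera_params("wrist");im=cv2.cvtColor(arm.camera("wrist"),cv2.COLOR_RGB2BGR)
pickle.dump(p,open("w2.pkl","wb"));cv2.imwrite("pics/w2.png",im)
print(o["tool_pos"],o["ee_rot"][:2,0],o["joint_pos"],o["time_s"])
```

```text
[0.53267384 0.10236678 0.19449884] [ 0.94863606 -0.31636946] [-0.42648573  0.74795305  0.34146802  1.67639062 -0.33207719  0.77468142
 -1.8227325 ] 6.55
```

View pics/w2.png

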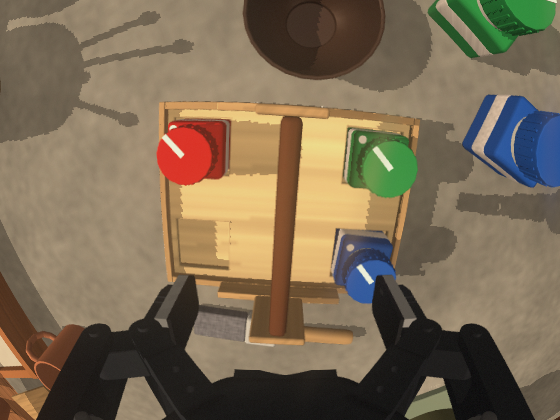

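Run:
```python
from h import *
import pickle
p=pickle.load(open("w2.pkl","rb"));p1=pickle.load(open("w1.pkl","rb"))
a=atz(ray("wrist",291,122,p),.124);b=atz(ray("wrist",279,330,p),.124);print(a,b,(a+b)/2,np.degrees(np.arctan2(*(a-b)[1::-1])))
c=[atz(ray("wrist",*q,p),.088)for q in[(184,155),(389,168),(371,281)]];print(c,(c[0]+c[2])/2)
print(tri([ray("wrist",291,122,p),ray("wrist",445,163,p1)]))
for q,r in[((363,265),(373,284)),((374,150),(392,171))]:
    l=atz(ray("wrist",*q,p),.088)-atz(ray("wrist",*r,p),.088);print(np.degrees(np.arctan2(l[1],l[0])))
```

```text
[0.60230938 0.07519414 0.124     ] [0.45496837 0.1332855  0.124     ] [0.52863888 0.10423982 0.124     ] -21.517564708131307
[array([0.60403533, 0.1598169 , 0.088     ]), array([0.54458133, 0.01358189, 0.088     ]), array([0.45136521, 0.0499989 , 0.088     ])] [0.52770027 0.1049079  0.088     ]
(array([0.60330428, 0.07829503, 0.12573067]), [np.float64(0.0032258535507599067), np.float64(0.003225853550759969)])
11.643861650189834
26.273763808494017
```

Run:
```python
from h import *
import pickle,cv2
p=pickle.load(open("w2.pkl","rb"));im=cv2.imread("pics/w2.png").astype(int)
for n,x0,x1,y0,y1 in[("blue",350,385,262,295),("green",370,405,145,178),("red",160,200,130,165)]:
    m=im[y0:y1,x0:x1].min(2)>150;y,x=np.nonzero(m);l,c=np.linalg.eigh(np.cov(x,y)) if 0 else (None,None)
    vx,vy,cx,cy=cv2.fitLine(np.c_[x+x0,y+y0].astype(np.float32),cv2.DIST_HUBER,0,.01,.01).ravel()
    d=atz(ray("wrist",cx-8*vx,cy-8*vy,p),.088)-atz(ray("wrist",cx+8*vx,cy+8*vy,p),.088)
    print(n,len(x),cx,cy,np.degrees(np.arctan2(d[1],d[0])))
```

```text
blue 119 364.6944 273.93616 19.03653300914485
green 156 382.54388 158.35631 22.672081854987177
red 153 172.5835 145.60132 25.028334541645023
```

Request:
servo_tool(motion=[[[0.002, 0, -0.02, 0, 0, -3], [0.002, 0, -0.04, 0, 0, -3], [0.002, 0, -0.06, 0, 0, -3], [0.002, 0, -0.08, 0, 0, -3], [0.002, 0, -0.09, 0, 0, -3]]])

```text
time_s: 7.02
tool_pos: [0.5341, 0.1025, 0.1025]
ee_rot: [[0.931, -0.366, -0.002], [-0.366, -0.931, -0.0], [-0.002, 0.001, -1.0]]
force: [0.4, -0.5, -0.3]
opening: 0.0853
grasp_force: 0.0
```

Request:
servo_tool(motion=[[[0, 0, 0, 0, 0, 0], [0, 0, 0, 0, 0, 0], [0, 0, 0, 0, 0, 0], [0, 0, 0, 0, 0, 0], [0, 0, 0, 0, 0, 0]]], gripper=0, grip_force=80)

```text
time_s: 7.43
tool_pos: [0.5351, 0.1029, 0.1051]
ee_rot: [[0.93, -0.367, 0.001], [-0.367, -0.93, 0.0], [0.001, -0.001, -1.0]]
force: [-0.4, 0.6, -0.7]
opening: 0.0258
grasp_force: 0.0
```

Request:
servo_tool(motion=[[[0, 0, 0, 0, 0, 0], [0, 0, 0, 0, 0, 0], [0, 0, 0, 0, 0, 0], [0, 0, 0, 0, 0, 0], [0, 0, 0, 0, 0, 0]]], grip_force=100)

```text
time_s: 7.85
tool_pos: [0.535, 0.1028, 0.1051]
ee_rot: [[0.93, -0.367, 0.001], [-0.367, -0.93, 0.0], [0.001, -0.001, -1.0]]
force: [-2.3, -0.6, 12.6]
opening: 0.0122
grasp_force: 99.2
```

Gripped; a gentle lift follows.

Request:
servo_tool(motion=[[[0, 0, 0.002, 0, 0, 0], [0, 0, 0.005, 0, 0, 0], [0, 0, 0.009, 0, 0, 0], [0, 0, 0.014, 0, 0, 0], [0, 0, 0.02, 0, 0, 0]]])

```text
time_s: 8.27
tool_pos: [0.5347, 0.1028, 0.1246]
ee_rot: [[0.93, -0.367, -0.0], [-0.367, -0.93, -0.0], [-0.0, 0.0, -1.0]]
force: [-0.3, -1.3, -6.6]
opening: 0.0126
grasp_force: 97.5
```

Request:
servo_tool(motion=[[[0, 0, 0.007, 0, 0, 0], [0, 0, 0.015, 0, 0, 0], [0, 0, 0.023, 0, 0, 0], [0, 0, 0.031, 0, 0, 0], [0, 0, 0.039, 0, 0, 0]]])

```text
time_s: 8.68
tool_pos: [0.5348, 0.1028, 0.1643]
ee_rot: [[0.93, -0.367, 0.0], [-0.367, -0.93, 0.0], [0.0, -0.0, -1.0]]
force: [-0.4, -0.5, -6.7]
opening: 0.0123
grasp_force: 97.5
```

Request:
servo_tool(motion=[[[0, 0, 0.008, 0, 0, 0], [0, 0, 0.016, 0, 0, 0], [0, 0, 0.024, 0, 0, 0], [0, 0, 0.032, 0, 0, 0], [0, 0, 0.038, 0, 0, 0]]])

```text
time_s: 9.1
tool_pos: [0.5349, 0.1028, 0.2023]
ee_rot: [[0.93, -0.367, 0.001], [-0.367, -0.93, 0.0], [0.0, -0.0, -1.0]]
force: [0.3, -0.9, -7.7]
opening: 0.0125
grasp_force: 97.5
```

Request:
servo_tool(motion=[[[0, 0, 0.004, 0, 0, 0], [0, 0, 0.006, 0, 0, 0], [0, 0, 0.007, 0, 0, 0], [0, 0, 0.007, 0, 0, 0], [0, 0, 0.007, 0, 0, 0]]])

```text
time_s: 9.52
tool_pos: [0.5347, 0.1028, 0.208]
ee_rot: [[0.93, -0.367, -0.0], [-0.367, -0.93, -0.0], [-0.0, 0.0, -1.0]]
force: [-1.1, 0.4, -7.7]
opening: 0.0124
grasp_force: 97.5
```

Request:
servo_tool(motion=[[[0, 0, 0, 0, 0, 0], [0, 0, 0, 0, 0, 0], [0, 0, 0, 0, 0, 0], [0, 0, 0, 0, 0, 0], [0, 0, 0, 0, 0, 0]]])

```text
time_s: 9.93
tool_pos: [0.5348, 0.1028, 0.2082]
ee_rot: [[0.93, -0.367, 0.0], [-0.367, -0.93, 0.0], [-0.0, -0.0, -1.0]]
force: [-0.2, 0.1, -7.4]
opening: 0.0121
grasp_force: 97.5
```

Request:
servo_tool(motion=[[[0, 0, 0, 0, 0, 0], [0, 0, 0, 0, 0, 0], [0, 0, 0, 0, 0, 0], [0, 0, 0, 0, 0, 0], [0, 0, 0, 0, 0, 0]]])

```text
time_s: 10.35
tool_pos: [0.5348, 0.1028, 0.2083]
ee_rot: [[0.93, -0.367, 0.0], [-0.367, -0.93, 0.0], [0.0, -0.0, -1.0]]
force: [0.4, -0.3, -7.7]
opening: 0.0122
grasp_force: 97.5
```

Run:
```python
from h import *
import cv2
f=lambda n:cv2.cvtColor(arm.camera(n),cv2.COLOR_RGB2BGR)
a=f("scene")[120:260,220:400];b=f("side")[120:300,190:360];w=f("wrist")
cv2.imwrite("pics/m2.png",np.hstack([cv2.resize(a,(386,300)),cv2.resize(w,(400,300))]));cv2.imwrite("pics/m3.png",cv2.resize(b,None,fx=3,fy=3))
o=arm.get_obs();print(o["tool_pos"],o["force"],o["wrist_torque"],o["grasp_force"],o["opening"],o["time_s"])
```

```text
[0.53478383 0.10282809 0.20826098] [ 0.67811776  0.88917486 -6.8265409 ] [ 0.03627836 -0.05669799  0.03762398] 97.48258352279663 0.012488733013244397 10.5
```

View pics/m2.png

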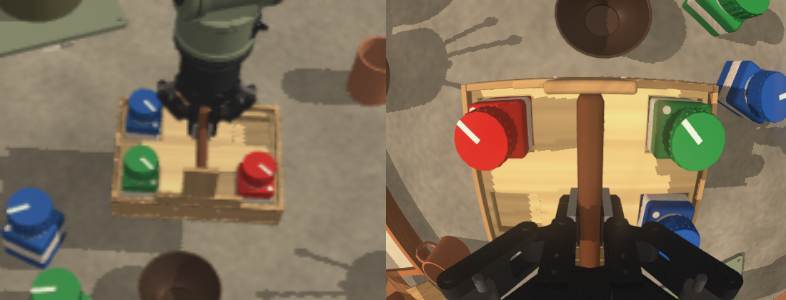

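View pics/m3.png

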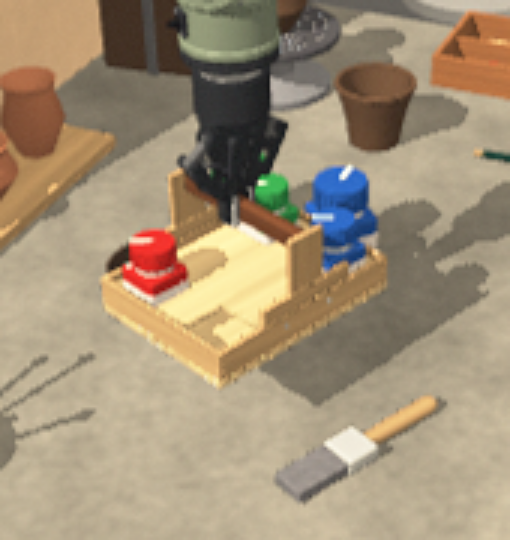

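The pictures show the carrier lifted about 10 cm and level. All three jars are seated, and the blue cap's line is parallel to the green cap's. The readings show it is still, so I'm handing in.

```bash
python3 -c "
from station import arm
print(arm.sign_off())"
```

```text
the job is handed in; nothing more can be done
None
```

I screwed the blue cap tight against its stop and handed in with the carrier held still and level by its handle, about 10 cm above the bench and with all three jars in place; the hand-in gave no verdict.

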